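# Label holder pressed home behind the lip of the weight stand

## Task

Lift the wide label holder out of the forming die, push its plain lower edge down behind the lip along the front of the weight stand until it is fully home on the bottomed spring strip, and finish while still holding it pressed down there, upright. Leave the narrow label holder in the die and do not disturb the other things on the desk.

Things in the scene. Friction and masses are not known exactly. Their poses are not given: they have to be found in the camera images.
- wide_holder_rib (a point): Centre of the grip rib of the wide label holder: a loose upright aluminium plate (50 g) 60 wide (y), 4 thick (x), 74 mm high, standing in one of the die's cavities. Its top 24 mm is a rib 12 thick (x), 40 mm wide (y): grip it across the thickness. This point is 12 mm below the top, 34 mm above the die. z up. Both faces are alike, either may look forward.
- wide_holder_foot (a point): Middle of the lower edge of the wide label holder, 62 mm below the rib's centre; same axes. Its lower 28 mm start in the cavity.
- narrow_holder_rib (a point): Centre of the grip rib of the narrow label holder in the die's other cavity: same height and thickness, but the plate is only 38 mm and the rib 26 mm wide. It stays where it is.
- narrow_holder: The narrow label holder; origin at the middle of its lower edge.
- die: Forming die: fixed dark steel block 56 (x) x 166 (y) x 36 mm high, origin at the centre of its underside. Two identical cavities open upward, 8 (x) by 64 mm (y), 28 mm deep, centred 40 mm either side of the origin along y; the holders stand in them parallel to y. Which holder is in which cavity, and which side of the desk the die is on, changes.
- weight_stand: Fixed low aluminium riser, 156 mm long (y), deck top 46 mm above the desk, front (-x) to the robot, origin on the desk under its middle; on the deck two brass weights up to 37 mm high, 60 mm either side of the middle. Along its front a slot for the label holder, between the face (behind, 46 mm high) and a lip (in front).
- slot_mouth (a point): Centre of the slot between lip and face, 36 mm above the desk, at the top of the lip's upright part; above it the lip flares forward at 45 degrees for 8 mm. The slot is 7 mm wide (x) and 76 mm long (y), its ends closed by cheeks. Axes as the weight stand's.
- spring_strip (a joint): Sprung plastic strip that forms the bottom of the slot and slides straight down. 0 = up (its top 14 mm below slot_mouth); 0.006 m = bottomed (20 mm below slot_mouth), a hard stop. It pushes up with 3 N at 0, 9 N when bottomed, and rises again if let go.
- petri_dish: Loose glass dish, 60 mm across, 13 mm high; bystander.
- glue_stick: Loose standing glue stick, 25 mm across, 90 mm high; bystander.
- carton: Loose small card box 42x66x38 mm; bystander.
- marker: Loose marker pen 135 mm long, lying; bystander.
- jar: Loose screw-cap jar, 42 mm across, 80 mm high; bystander.
- scissors: Loose pair of scissors lying at the right, 199 mm long; bystander.

How it is judged:
By the outcome, as a careful person would: the job done as asked, in the order asked, and still so for the second after the job is handed in, while the arm keeps its last pose, push and grip.
It also fails if it takes over 42 s, if anything falls off the work surface, if the arm or the gripper's body presses on something with over 40 N, if the wrist force passes 120 N, or if a joint passes its speed limit or range.

## Robot

A 7-joint arm with a two-finger parallel gripper is mounted at the origin on a cart in front of the work surface, level with it; the furniture and walls round the work are solid. World frame = base frame: x ahead of the robot, y to its left, z up, the work surface at z = 0. Lengths are in m, angles in rad, forces in N, time in s.
With the tool pointing down it reaches from about 0.425 to 0.825 m from the base axis. Payload 3.6 kg.
Tool frame: the origin (TCP) lies at the very end of the fingers, on their centre line; the grasp point (between the pads) lies ctrl.grasp_offset behind it (ctrl.grasp_offset is the distance from the TCP to the grasp point, in m); z points along the fingers, y is the line along which they close (so a half turn about z gives the same grasp; the last joint's range is limited). The gripper opens to 85 mm and grips with 20 to 120 N. Pads are 22 mm wide; open, the fingers measure 114 mm over their backs; the gripper's body (76 mm by 85 mm) begins 54 mm behind the grasp point. The pads swing forward as they close: fully open they stand 13 mm farther back than shut.
Start: joints at [-1.236, 0.615, -0.013, 1.423, 0.008, 1.103, -0.04], TCP at [0.229, 0.608, 0.231] pointing down, gripper open.
Joint ranges: [-3.12, 3.12], [-0.3, 2.06], [-1.34, 1.32], [0.26, 2.42], [-1.36, 4.5], [0.01, 1.98], [-2.84, 2.84]. Speed limits (rad/s): [2.79, 2.79, 3.14, 3.14, 3.14, 3.14, 3.14].

## Interface

Orientations are given as a rotation vector (axis times angle).
In Python, from plant import ctrl gives the robot as it stands. The module is installed in compiled form; this text tells all that it offers.
- The arm moves only by the tool send_rows, never from a script. Its argument "plan" is a list of rows, each a list of 3 entries, a list of its own where there are three numbers: the turn, a rotation vector about the tool's x, y, z in rad, then the shift along the tool's x, y, z in m, then the closure, from 0 (fully open) to 1 (shut). A call has exactly 5 rows; each row is the pose to reach, as a shift and turn from the pose commanded when the call began, along the tool's axes at that moment; what a row does not reach only later rows make up. A row lasts 1/10 s, in which the tool goes at most 50 mm and 8.59 degrees, less where a joint would pass 70% of its speed; a pose out of reach is approached as far as the arm can. A call with a gripper value outside its range is refused whole. The fingers move at their own pace and stop on an object; "force" is the grip in N (left out, the last holds). Time passes only in rows, so rows that repeat a pose let the fingers close, or fill a call up. It gives the time, the measured TCP pose, the force, the opening and the grip force at its end, in the units of the state.
- ctrl.sense(): the state, without advancing time (a new reading comes with each control period).
- ctrl.camera(name): name is "scene" or "top" or "wrist"; returns the picture (400x640x3 uint8, red, green, blue); there is no depth.
- ctrl.camera_info(name): a dict with "fx", "fy", "cx", "cy" (pixels), "extrinsics" (4x4, takes a point from camera to world coordinates); the wrist camera has in their place "tool_from_camera" (4x4, takes a point from camera to tool coordinates, whose origin is the TCP and whose axes are the flange's). Camera axes: x right, y up, looking along -z (the intrinsics and any distortion apply to the point x, -y, -z); pixel columns grow to the right and rows downward; lengths in m; the calibration is good to about 2 mm. A picture is of the moment at which its call begins: read the wrist's pose just before it. camera_info takes no time and is no camera call.
- ctrl.hand_in(): hands the job in; it is judged then, once.
The state is a dict: "time": time; "joints": joint angles; "joint_vel": joint speeds; "joint_torque": joint torques, N m; "ee_pos": TCP position; "eef_rot": TCP orientation; "wrist_force": force on the tool from outside, world axes, zero at the start; "torque": the same for the moment, N m; "width": finger opening in m; "finger_force": force on a finger pad.
Only numpy, scipy, OpenCV 4.12 (cv2) and the standard library are available. Lean on these libraries where they do the work, as an engineer would, in place of code of your own. Each camera call takes 0.05 s, during which the arm holds its last target. There are 200 camera calls.

## Working session

There is one attempt and no reset: what is moved stays moved. The work goes in short steps, Python scripts to look and compute and a tool call to move; the robot and the scene stay as the last step left them, time stands still between calls to the robot, and variables do not carry over. Pictures are saved under pics/ and viewed, at most 10 in all, crops included, and the job is handed in when it is done.

Besides the shell and the picture viewer there is one more tool, called after "Request:" as a command line: name --argument value ..., lists and objects as JSON in quotes. send_rows: Moves the arm, as the interface text tells. Its arguments: {"type":"object","properties":{"plan":{"type":"array"},"force":{"type":"number"}},"required":["plan"]}

```bash
mkdir -p pics; python3 - <<'E'
from plant import ctrl
import cv2,numpy as np
np.set_printoptions(precision=4,suppress=True)
s=ctrl.sense();print(s);print(ctrl.grasp_offset)
for n in("scene","top","wrist"):
    print(n,ctrl.camera_info(n))
for n in("scene","top"):
    cv2.imwrite(f"pics/{n}0.png",cv2.cvtColor(ctrl.camera(n),cv2.COLOR_RGB2BGR))
E
```

```text
{'time': 0.0, 'joints': array([-1.2365,  0.6159, -0.0126,  1.4249,  0.0081,  1.1034, -0.0404]), 'joint_vel': array([-0.0005, -0.0005, -0.002 ,  0.0008, -0.0018,  0.0003, -0.0004]), 'joint_torque': array([ -0.0001, -46.9232,   0.2594, -17.1033,   0.01  ,   0.0099,
        -0.    ]), 'ee_pos': array([0.2292, 0.6074, 0.2301]), 'eef_rot': array([-0.5635, -3.0902,  0.004 ]), 'wrist_force': array([ 0.1831,  0.5123, -0.4902]), 'torque': array([ 0.0349,  0.0413, -0.0103]), 'finger_force': 0.0, 'width': 0.08542213806962456}
0.0187
scene {'fx': 444.2977999630988, 'fy': 444.2977999630988, 'cx': 326.6430833571069, 'cy': 191.51770278078314, 'extrinsics': array([[-0.8758,  0.3436, -0.339 ,  0.1241],
       [-0.4826, -0.6266,  0.6119,  0.694 ],
       [-0.0021,  0.6995,  0.7146,  1.0005],
       [ 0.    ,  0.    ,  0.    ,  1.    ]])}
top {'fx': 459.3391806175597, 'fy': 459.3391806175597, 'cx': 322.80065786353987, 'cy': 198.60409716588154, 'extrinsics': array([[-0.0143,  0.9985, -0.0522,  0.4904],
       [-0.9993, -0.0125,  0.0342, -0.0623],
       [ 0.0335,  0.0526,  0.9981,  1.1494],
       [ 0.    ,  0.    ,  0.    ,  1.    ]])}
wrist {'fx': 275.92581847859003, 'fy': 275.92581847859003, 'cx': 317.94417255773743, 'cy': 200.24576627523797, 'tool_from_camera': array([[ 0.0004,  0.9461,  0.324 ,  0.0845],
       [ 1.    , -0.    , -0.0012,  0.0001],
       [-0.0011,  0.324 , -0.9461, -0.1429],
       [ 0.    ,  0.    ,  0.    ,  1.    ]])}
```

View pics/scene0.png

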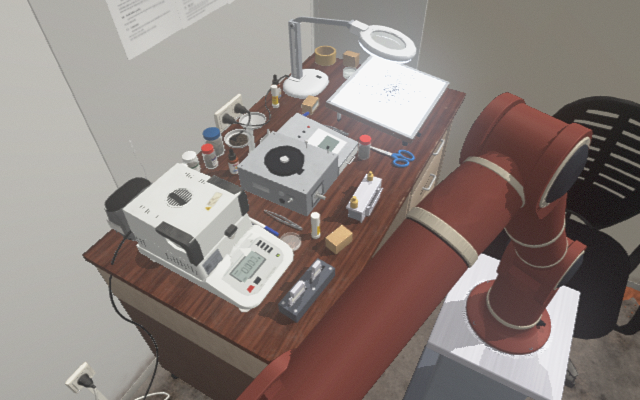

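View pics/top0.png

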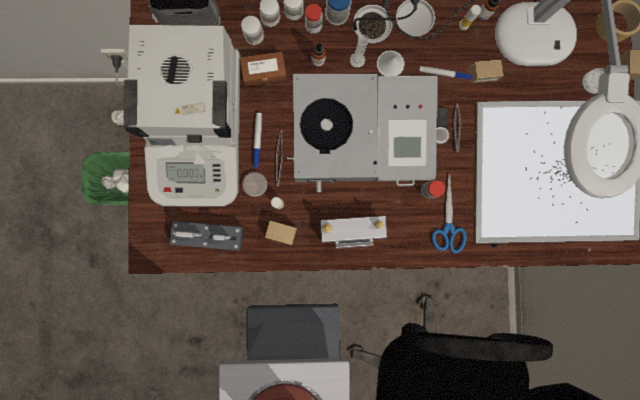

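The top view shows the die at (206,236), with one wide and one narrow holder. The stand is at (353,229) with its slot at about (353,242), the carton is at (281,233) and the glue stick at (277,203). I'll enlarge this part.

```bash
cat > h.py <<'E'
from plant import ctrl
import cv2,numpy as np
from scipy.spatial.transform import Rotation as R
np.set_printoptions(precision=4,suppress=True)
def ray(n,u,v,z,T=None):
    """world point where pixel u,v meets height z"""
    c=ctrl.camera_info(n)
    T=c["extrinsics"] if T is None else T@c["tool_from_camera"]
    d=T[:3,:3]@[(u-c["cx"])/c["fx"],-(v-c["cy"])/c["fy"],-1]
    return T[:3,3]+d*(z-T[2,3])/d[2]
def tool(s):
    T=np.eye(4);T[:3,:3]=R.from_rotvec(s["eef_rot"]).as_matrix();T[:3,3]=s["ee_pos"];return T
def snap(n,f,crop=None,k=1):
    im=cv2.cvtColor(ctrl.camera(n),cv2.COLOR_RGB2BGR)
    cv2.imwrite(f"pics/{f}_raw.png",im)
    if crop: x,y,X,Y=crop; im=im[y:Y,x:X]
    cv2.imwrite(f"pics/{f}.png",cv2.resize(im,None,fx=k,fy=k,interpolation=cv2.INTER_CUBIC))
E
python3 - <<'E'
from h import *
im=cv2.imread("pics/top0.png")
a=cv2.resize(im[210:260,160:250],None,fx=8,fy=8,interpolation=2)[:290,:720]
a=cv2.resize(im[216:252,160:250],None,fx=8,fy=8,interpolation=2)
b=cv2.resize(im[212:252,312:396],None,fx=7,fy=7,interpolation=2)
o=np.zeros((288+280,720,3),np.uint8);o[:288]=a;o[288:,:588]=b
cv2.imwrite("pics/crop0.png",o)
for n,u,v,z in[("die",206,236,.036),("mouth",353,242,.036),("carton",281,233,.038),("dish",255,184,.013),("glue",277,203,.09)]:print(n,ray("top",u,v,z))
E
```

```text
die [0.4624 0.181  0.036 ]
mouth [ 0.4425 -0.1722  0.036 ]
carton [0.4669 0.0015 0.038 ]
dish [0.5881 0.0658 0.013 ]
glue [0.537 0.007 0.09 ]
```

View pics/crop0.png

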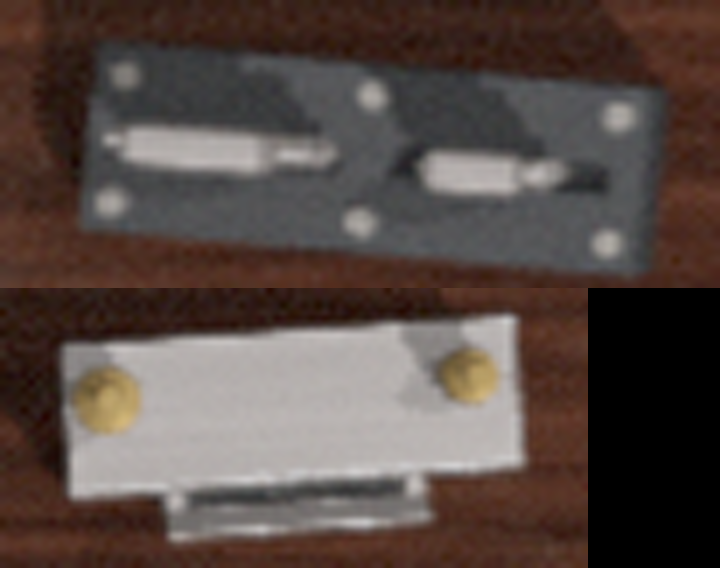

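```bash
python3 - <<'E'
from h import *
s=ctrl.sense();T=tool(s);print(T)
A=lambda x,y,z:ray("top",160+x/8,216+y/8,z)
B=lambda x,y,z:ray("top",312+x/7,212+(y-288)/7,z)
yaw=lambda p,q:np.degrees(np.arctan2(-(p-q)[0],(p-q)[1]))
p,q=A(98,43,.036),A(664,92,.036);p2,q2=A(80,230,.036),A(645,272,.036)
print("die yaw",yaw(p,q),yaw(p2,q2),"c",(p+q+p2+q2)/4)
print("rib",A(193,150,.082),"nar",A(472,173,.082))
p,q=B(62,345,.046),B(517,315,.046);p2,q2=B(70,497,.046),B(524,464,.046)
print("stand",yaw(p,q),yaw(p2,q2),(p+q+p2+q2)/4,"face mid",(p2+q2)/2)
# cheeks / lip top flare edge z=.042
print("lip",B(170,540,.042),B(432,518,.042), "slotdark",B(190,495,.036),B(405,485,.036))
E
```

```text
[[-0.9356  0.3529 -0.0008  0.2292]
 [ 0.3529  0.9356 -0.0023  0.6075]
 [-0.     -0.0024 -1.      0.2302]
 [ 0.      0.      0.      1.    ]]
die yaw -5.799988147564364 -5.1847463761226855 c [0.4626 0.1797 0.036 ]
rib [0.4672 0.2208 0.082 ] nar [0.4593 0.1413 0.082 ]
stand 2.9574730869675503 3.2415123002376447 [ 0.4747 -0.1741  0.046 ] face mid [ 0.4489 -0.1749  0.046 ]
lip [ 0.429 -0.131  0.042] [ 0.4351 -0.2215  0.042 ] slotdark [ 0.444  -0.1386  0.036 ] [ 0.4463 -0.2132  0.036 ]
```

```bash
cat >> h.py <<'E'
def go(p,yawdeg):
    """turn and shift (tool axes) from the measured pose to TCP p, vertical, tool y along world x turned by yaw"""
    T=tool(ctrl.sense());a=np.radians(yawdeg)
    y=np.array([np.cos(a),np.sin(a),0]);z=np.array([0,0,-1.]);M=np.c_[np.cross(y,z),y,z]
    print("turn",R.from_matrix(T[:3,:3].T@M).as_rotvec(),"shift",T[:3,:3].T@(np.array(p)-T[:3,3]))
E
python3 -c "
from h import *
go([.467,.221,.16],-5.5)"
```

```text
turn [-0.0021  0.0016  1.3061] shift [-0.3589 -0.2775  0.0709]
```

Request:
send_rows --plan '[[[0,0,0.12],[-0.03,-0.025,0],0.2],[[0,0,0.26],[-0.07,-0.055,0],0.4],[[0,0,0.4],[-0.11,-0.085,0],0.45],[[0,0,0.54],[-0.15,-0.115,0.01],0.45],[[0,0,0.68],[-0.19,-0.145,0.02],0.45]]' --force 60

```text
time: 0.6
ee_pos: [0.3558, 0.4052, 0.2115]
eef_rot: [1.57, 2.721, 0.001]
wrist_force: [0.3, 1.1, 0.4]
width: 0.0466
finger_force: 0.0
```

```bash
python3 -c "
from h import *
print(ctrl.sense()['time'],ctrl.sense()['ee_pos'])
go([.467,.221,.16],-5.5)"
```

```text
0.6 [0.3558 0.4052 0.2115]
turn [ 0.0004 -0.0002  0.6204] shift [-0.2152  0.004   0.0515]
```

Request:
send_rows --plan '[[[0,0,0.14],[-0.05,0.001,0.01],0.45],[[0,0,0.28],[-0.1,0.002,0.02],0.45],[[0,0,0.42],[-0.15,0.003,0.03],0.45],[[0,0,0.55],[-0.19,0.004,0.045],0.45],[[0,0,0.62],[-0.215,0.004,0.051],0.45]]'

```text
time: 1.1
ee_pos: [0.4681, 0.2189, 0.1595]
eef_rot: [2.328, 2.107, -0.005]
wrist_force: [-0.5, 0.3, 0.7]
width: 0.0469
finger_force: 0.0
```

Request:
send_rows --plan '[[[0,0,0],[0,0,0],0.45],[[0,0,0],[0,0,0],0.45],[[0,0,0],[0,0,0],0.45],[[0,0,0],[0,0,0],0.45],[[0,0,0],[0,0,0],0.45]]'

```text
time: 1.6
ee_pos: [0.4666, 0.2249, 0.1609]
eef_rot: [-2.316, -2.122, -0.001]
wrist_force: [-0.5, -0.2, -0.5]
width: 0.0469
finger_force: 0.0
```

```bash
python3 -c "
from h import *
s=ctrl.sense();snap('wrist','w1',(120,0,520,300),2);np.save('pics/w1_T.npy',tool(s));print(s['ee_pos'],s['joint_vel'])
go([.467,.221,.16],-5.5)"
```

```text
[0.4666 0.2249 0.1609] [ 0.0041  0.0025  0.0091  0.0028  0.0004 -0.0011  0.0003]
turn [-0.     -0.0006  0.0081] shift [-0.0036  0.0006  0.0009]
```

View pics/w1.png

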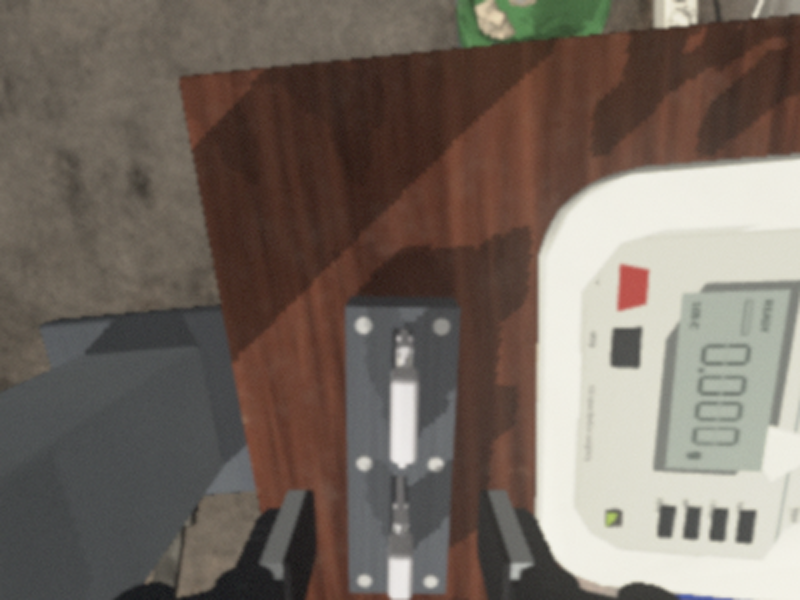

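The wrist view shows the wide rib's top from about (403,380) to (403,465) in the crop, with the narrow one below it. The fingers straddle the die, and the balance housing is right of crop x=540.

```bash
python3 -c "
from h import *
T=np.load('pics/w1_T.npy')
f=lambda x,y,z:ray('wrist',120+x/2,y/2,z,T)
for p in[(404,381,.082),(403,465,.082),(403,423,.082)]:print(f(*p))
p,q=f(347,303,.036),f(350,592,.036);p2,q2=f(460,303,.036),f(447,592,.036)
for a,b in((p,q),(p2,q2)):print(np.degrees(np.arctan2(-(a-b)[0],(a-b)[1])))
print((p+q+p2+q2)/4, f(540,450,.05))
go([.467,.221,.051],-5.5)
"
```

```text
[0.4707 0.2414 0.082 ]
[0.4671 0.2028 0.082 ]
[0.4687 0.2227 0.082 ]
-6.020022441141844
-5.42108478378708
[0.4648 0.1835 0.036 ] [0.5353 0.1899 0.05  ]
turn [-0.     -0.0006  0.0081] shift [-0.0036  0.0006  0.1099]
```

Request:
send_rows --plan '[[[0,0,0.01],[-0.003,0.002,0.03],0.45],[[0,0,0.01],[-0.003,0.002,0.065],0.45],[[0,0,0.01],[-0.003,0.002,0.095],0.45],[[0,0,0.01],[-0.003,0.002,0.109],0.45],[[0,0,0.01],[-0.003,0.002,0.109],0.45]]'

```text
time: 2.15
ee_pos: [0.4673, 0.2202, 0.0498]
eef_rot: [-2.328, -2.108, 0.007]
wrist_force: [-0.0, 0.0, 0.3]
width: 0.0472
finger_force: 0.0
```

Request:
send_rows --plan '[[[0,0,0],[0,0,0],0.6],[[0,0,0],[0,0,0],0.7],[[0,0,0],[0,0,0],0.8],[[0,0,0],[0,0,0],1],[[0,0,0],[0,0,0],1]]' --force 60

```text
time: 2.65
ee_pos: [0.4697, 0.2208, 0.0528]
eef_rot: [2.329, 2.107, 0.004]
wrist_force: [-0.6, -0.3, 5.8]
width: 0.0112
finger_force: 59.2
```

Request:
send_rows --plan '[[[0,0,0],[0,0,0],1],[[0,0,0],[0,0,0],1],[[0,0,0],[0,0,0],1],[[0,0,0],[0,0,0],1],[[0,0,0],[0,0,0],1]]' --force 60

```text
time: 3.15
ee_pos: [0.4697, 0.2208, 0.0528]
eef_rot: [2.329, 2.107, 0.004]
wrist_force: [-1.1, -1.0, 6.4]
width: 0.011
finger_force: 59.2
```

```bash
python3 -c "
from h import *
s=ctrl.sense();print(s['ee_pos'],s['torque']);go([.468,.222,.051],-5.6)"
```

```text
[0.4697 0.2208 0.0528] [-0.0501  0.1939  0.0146]
turn [ 0.0019 -0.0014 -0.0022] shift [ 0.001  -0.0018  0.0018]
```

Request:
send_rows --plan '[[[0,0,0],[0,0,-0.01],1],[[0,0,0],[0,0,-0.035],1],[[0,0,0],[0,0,-0.065],1],[[0,0,0],[0,0,-0.1],1],[[0,0,0],[0,0,-0.125],1]]' --force 90

```text
time: 3.65
ee_pos: [0.4691, 0.2203, 0.1791]
eef_rot: [2.329, 2.107, 0.003]
wrist_force: [0.2, -0.2, -0.4]
width: 0.0105
finger_force: 87.7
```

```bash
python3 -c "
from h import *
s=ctrl.sense();print(s['width'],s['finger_force'],s['wrist_force']);go([.442,-.175,.175],3)"
```

```text
0.010526188791969242 87.69441604614258 [ 0.1842 -0.1594 -0.3525]
turn [ 0.0016 -0.0007 -0.1525] shift [-0.396   0.0126  0.0038]
```

Request:
send_rows --plan '[[[0,0,-0.01],[-0.025,0.003,0],1],[[0,0,-0.03],[-0.065,0.006,0],1],[[0,0,-0.05],[-0.11,0.01,0],1],[[0,0,-0.07],[-0.155,0.015,0],1],[[0,0,-0.09],[-0.2,0.018,0],1]]'

```text
time: 4.15
ee_pos: [0.4665, 0.0179, 0.1772]
eef_rot: [2.231, 2.212, 0.0]
wrist_force: [1.3, -0.3, -0.4]
width: 0.0107
finger_force: 87.7
```

Request:
send_rows --plan '[[[0,0,-0.015],[-0.045,-0.003,0],1],[[0,0,-0.03],[-0.09,-0.006,0],1],[[0,0,-0.045],[-0.135,-0.01,0],1],[[0,0,-0.06],[-0.175,-0.014,0],1],[[0,0,-0.064],[-0.195,-0.018,0],1]]'

```text
time: 4.65
ee_pos: [0.4456, -0.1798, 0.1774]
eef_rot: [2.166, 2.273, -0.003]
wrist_force: [-1.3, -0.2, -1.0]
width: 0.0106
finger_force: 87.6
```

Request:
send_rows --plan '[[[0,0,0],[0,0,0],1],[[0,0,0],[0,0,0],1],[[0,0,0],[0,0,0],1],[[0,0,0],[0,0,0],1],[[0,0,0],[0,0,0],1]]'

```text
time: 5.15
ee_pos: [0.4472, -0.1739, 0.1767]
eef_rot: [-2.158, -2.283, -0.0]
wrist_force: [0.8, 0.2, 0.4]
width: 0.0106
finger_force: 87.6
```

```bash
python3 -c "
from h import *
s=ctrl.sense();snap('wrist','w2',(120,100,520,400),2);np.save('pics/w2_T.npy',tool(s));print(s['ee_pos'],s['width'],s['joint_vel'].max())
go([.4454,-.175,.12],3)"
```

```text
[ 0.4472 -0.1739  0.1767] 0.010577127714393215 0.006168421575998659
turn [-0.0001 -0.0003  0.0036] shift [-0.0007 -0.0018  0.0567]
```

View pics/w2.png

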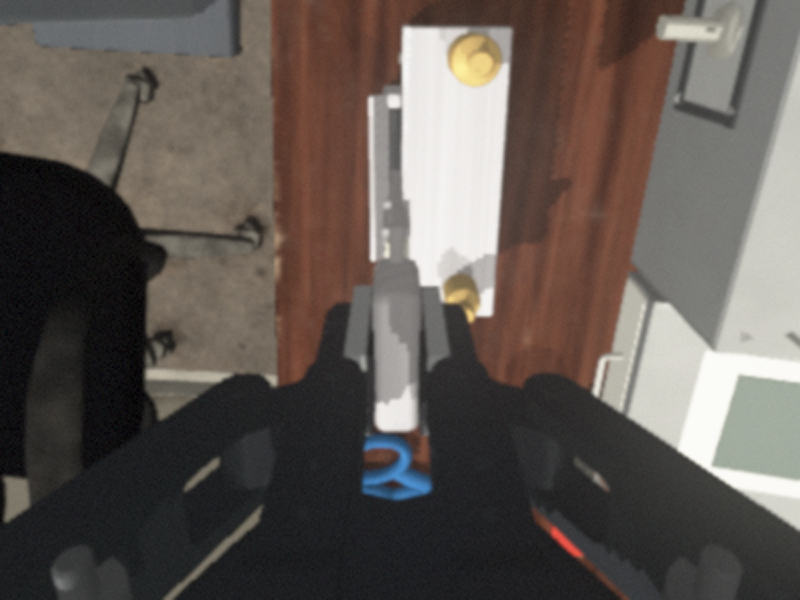

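The stand's deck edge runs from about (402,27) to (411,270) in the crop, and the lip's outer edge from (368,97) to (370,262). The upper end cheek is at (393,100). The held rib is at (397,350), with the plate foot around (397,205-255).

```bash
python3 - <<'E'
from h import *
T=np.load('pics/w2_T.npy')
f=lambda x,y,z:ray('wrist',120+x/2,100+y/2,z,T)
for n,p in dict(d0=(402,27,.046),d1=(403,100,.046),d2=(411,270,.046),d3=(512,27,.046),d4=(494,316,.046),lip0=(368,97,.0417),lip1=(370,262,.0417),cheek=(393,95,.036)).items():print(n,f(*p))
im=cv2.imread('pics/w2_raw.png')[130:260,280:360]
cv2.imwrite('pics/w2c.png',cv2.resize(im,None,fx=4.6,fy=4.6,interpolation=2))
# scene view of the spot
snap('scene','s2',(320,140,420,240),6)
c=ctrl.camera_info('wrist');Tc=T@c['tool_from_camera']
def pj(P):
    q=np.linalg.inv(Tc)@np.r_[P,1];return (c['cx']+c['fx']*q[0]/-q[2]-120)*2,(c['cy']-c['fy']*q[1]/-q[2]-100)*2
foot=T[:3,3]+[0,0,.0187-.062]
for dy in(.03,-.03):print("foot",pj(foot+T[:3,0]*dy))
E
```

```text
d0 [ 0.4449 -0.0965  0.046 ]
d1 [ 0.4475 -0.1308  0.046 ]
d2 [ 0.4575 -0.2229  0.046 ]
d3 [ 0.4969 -0.0936  0.046 ]
d4 [ 0.5061 -0.2489  0.046 ]
lip0 [ 0.43   -0.1309  0.0417]
lip1 [ 0.4348 -0.2214  0.0417]
cheek [ 0.4425 -0.13    0.036 ]
foot (np.float64(397.94456341588227), np.float64(174.77294656433594))
foot (np.float64(397.69569074675724), np.float64(324.21429263970174))
```

View pics/w2c.png

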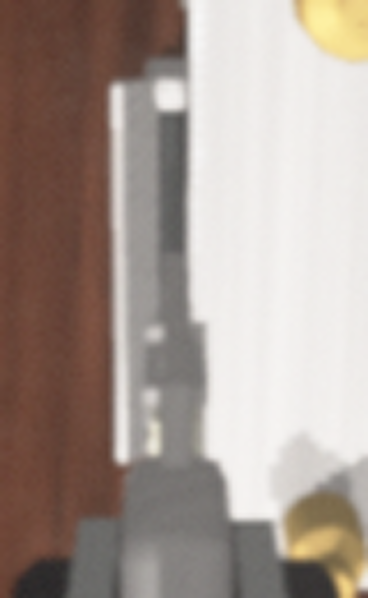

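```bash
python3 - <<'E'
from h import *
T=np.load('pics/w2_T.npy')
f=lambda x,y,z:ray('wrist',280+x/4.6,130+y/4.6,z,T)
for p in[(158,180,.036),(187,180,.046),(187,120,.046),(187,240,.046),(158,120,.036),(158,240,.036),(172,110,.036),(172,110,.046),(110,85,.0417),(117,462,.0417)]:print(p,f(*p))
E
```

```text
(158, 180, 0.036) [ 0.4415 -0.1526  0.036 ]
(187, 180, 0.046) [ 0.4478 -0.15    0.046 ]
(187, 120, 0.046) [ 0.447  -0.1369  0.046 ]
(187, 240, 0.046) [ 0.4486 -0.1636  0.046 ]
(158, 120, 0.036) [ 0.4408 -0.1389  0.036 ]
(158, 240, 0.036) [ 0.4422 -0.1666  0.036 ]
(172, 110, 0.036) [ 0.4438 -0.1365  0.036 ]
(172, 110, 0.046) [ 0.4437 -0.1349  0.046 ]
(110, 85, 0.0417) [ 0.43   -0.1309  0.0417]
(117, 462, 0.0417) [ 0.4353 -0.2207  0.0417]
```

Request:
send_rows --plan '[[[0,0,0.003],[-0.001,-0.0014,0.015],1],[[0,0,0.003],[-0.001,-0.0014,0.04],1],[[0,0,0.003],[-0.001,-0.0014,0.065],1],[[0,0,0.003],[-0.001,-0.0014,0.077],1],[[0,0,0.003],[-0.001,-0.0014,0.077],1]]'

```text
time: 5.75
ee_pos: [0.4444, -0.1756, 0.0982]
eef_rot: [-2.161, -2.275, 0.003]
wrist_force: [0.2, -0.3, -0.4]
width: 0.0107
finger_force: 87.7
```

```bash
python3 - <<'E'
from h import *
s=ctrl.sense();T=tool(s);np.save('pics/w3_T.npy',T);print(s['ee_pos'],s['wrist_force'])
snap('wrist','w3',(270,70,370,270),3)
a=cv2.imread('pics/w3.png')
snap('scene','s3',(330,160,400,230),8)
b=cv2.imread('pics/s3.png');o=np.zeros((600,800,3),np.uint8);o[:600,:300]=a;o[:500,300:]=b[:500,:500];cv2.imwrite('pics/c3.png',o)
go([.4458,-.175,.075],3.1)
E
```

```text
[ 0.4444 -0.1756  0.0982] [ 0.2452 -0.2874 -0.4474]
turn [ 0.0002  0.0002 -0.0028] shift [0.0013 0.     0.0249]
```

View pics/c3.png

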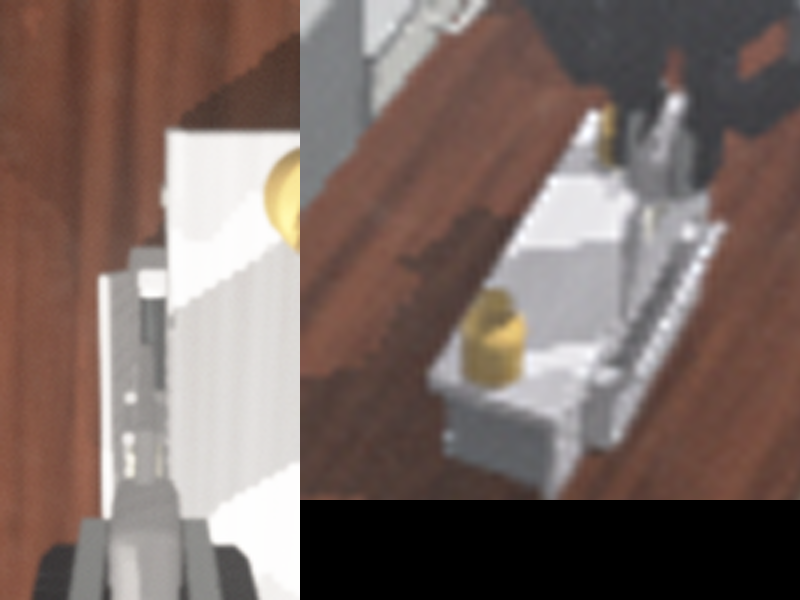

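Both views show the foot lined up over the slot: foot at about x=151 in the left crop, slot from 140 to 165. I'll go down into the mouth slowly.

Request:
send_rows --plan '[[[0,0,0],[0,0,0.006],1],[[0,0,0],[0,0,0.012],1],[[0,0,0],[0,0,0.018],1],[[0,0,0],[0,0,0.024],1],[[0,0,0],[0,0,0.028],1]]'

```text
time: 6.35
ee_pos: [0.4453, -0.1762, 0.0711]
eef_rot: [-2.164, -2.277, 0.0]
wrist_force: [0.1, 0.1, -0.9]
width: 0.0105
finger_force: 87.7
```

```bash
python3 - <<'E'
from h import *
s=ctrl.sense();print(s['ee_pos'],s['wrist_force'],s['torque'],s['width']);go([.4458,-.175,.0608],3.1)
E
```

```text
[ 0.4453 -0.1762  0.0711] [ 0.0652  0.1342 -0.9039] [-0.0095  0.0247 -0.0663] 0.01052237375602165
turn [-0.0006 -0.0002 -0.003 ] shift [0.0012 0.0006 0.0103]
```

Request:
send_rows --plan '[[[0,0,0],[0,0,0.002],1],[[0,0,0],[0,0,0.004],1],[[0,0,0],[0,0,0.006],1],[[0,0,0],[0,0,0.007],1],[[0,0,0],[0,0,0.008],1]]' --force 110

```text
time: 6.85
ee_pos: [0.4456, -0.1764, 0.0641]
eef_rot: [2.164, 2.277, 0.0]
wrist_force: [-1.1, -0.1, 4.7]
width: 0.0099
finger_force: 111.0
```

Request:
send_rows --plan '[[[0,0,0],[0,0,0.001],1],[[0,0,0],[0,0,0.002],1],[[0,0,0],[0,0,0.002],1],[[0,0,0],[0,0,0.003],1],[[0,0,0],[0,0,0.003],1]]'

```text
time: 7.35
ee_pos: [0.4456, -0.1764, 0.0613]
eef_rot: [2.164, 2.277, 0.001]
wrist_force: [-1.5, -0.6, 8.5]
width: 0.0101
finger_force: 111.4
```

Request:
send_rows --plan '[[[0,0,0],[0,0,0.001],1],[[0,0,0],[0,0,0.001],1],[[0,0,0],[0,0,0.002],1],[[0,0,0],[0,0,0.002],1],[[0,0,0],[0,0,0.002],1]]'

```text
time: 7.85
ee_pos: [0.4457, -0.1765, 0.0608]
eef_rot: [2.164, 2.276, 0.002]
wrist_force: [-3.5, 2.0, 19.8]
width: 0.0106
finger_force: 113.8
```

Request:
send_rows --plan '[[[0,0,0],[0,0,0],1],[[0,0,0],[0,0,0],1],[[0,0,0],[0,0,0],1],[[0,0,0],[0,0,0],1],[[0,0,0],[0,0,0],1]]'

```text
time: 8.35
ee_pos: [0.4457, -0.1765, 0.0608]
eef_rot: [2.164, 2.276, 0.002]
wrist_force: [-3.4, 2.2, 20.2]
width: 0.0103
finger_force: 113.8
```

```bash
python3 - <<'E'
from h import *
snap('wrist','w4',(270,70,370,270),3)
a=cv2.imread('pics/w4.png')
snap('scene','s4',(250,170,420,320),2.9)
b=cv2.imread('pics/s4.png')[:435,:493];o=np.zeros((600,800,3),np.uint8);o[:600,:300]=a;o[:435,300:793]=b;cv2.imwrite('pics/c4.png',o)
s=ctrl.sense();print(s['ee_pos'],s['wrist_force'],s['torque'],tool(s)[:3,2])
E
```

```text
[ 0.4457 -0.1765  0.0608] [-4.8985  1.7595 19.6021] [ 0.3611  0.9258 -0.0253] [ 0.0016  0.0003 -1.    ]
```

View pics/c4.png

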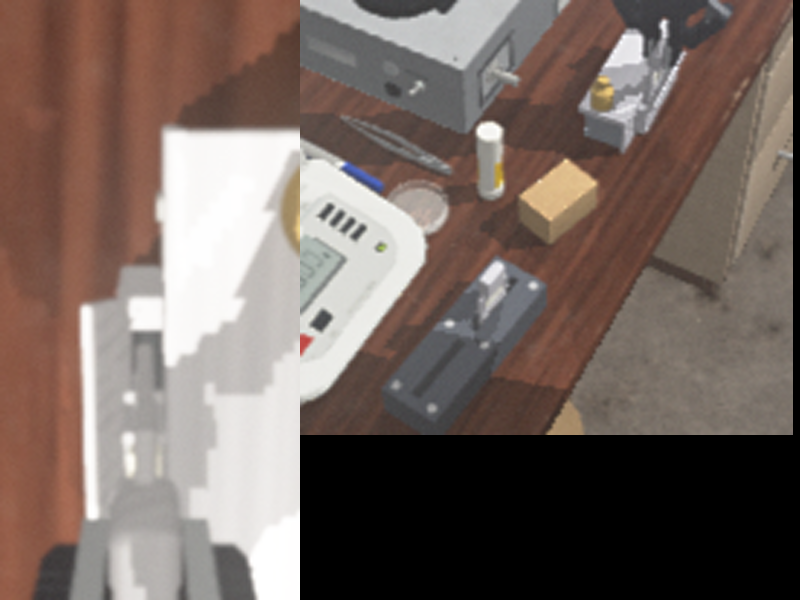

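The plate is in the slot (left crop, x≈145, between the lip and the face). The narrow holder is still in the die, the wide cavity is empty and the things around them stand where they were. The tool is upright and pressing on the hard stop with 20 N.

```bash
python3 -c "
from plant import ctrl
print(ctrl.hand_in())"
```

```text
the job is handed in; nothing more can be done
None
```

The wide label holder is in the stand's slot, fully home on the bottomed spring strip, and the arm is still holding it upright there with about 20 N; the narrow holder is still in the die, the nearby things look undisturbed, and the job is handed in.

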